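Set the length stop of the mitre-saw bench

TASK

Set the saw bench's length stop: with the fingertips press down the yellow pad in the middle of the blue slider to free its brake and, keeping it pressed, push the slider along the rail until it rests against the red stop. Then let the pad spring back up and move clear. Do not force the slider along with the brake on, do not pick anything up, and leave the things lying around the rail where they are.

Things in the scene. Friction and masses are not known exactly. Their poses are not given: they have to be found in the camera images.
- rail: Slotted aluminium rail, fixed to the bench: 56 mm wide (its x), 516 mm long (its y) and 30 mm high, with black scale ticks on its top. Origin: centre of its underside, on the bench; z up. The slider and both stops sit on it and move or stand along its y axis. It varies in position and in yaw (within 0.25 rad).
- carriage (a joint): Position of the blue slider along the rail's +y axis, m: 0 in the middle of the rail, range -0.19 to 0.19, starts within 0.05 of the middle. The brake holds it against a push of 12 N or more; with the pad pressed it runs with 1.5 N of friction.
- carriage_mid (a point): Point on the rail's top face (30 mm above the bench) at the slider's centre; moves with the slider; axes as the rail's. The blue slider is 70 mm across the rail and 80 mm along it. Two blue lips at its ends, each 13 mm along the rail, rise to 37 mm above this point; between them is a well of 54 mm along the rail that holds the yellow pad.
- pad (a joint): How far the yellow pad is pressed down, m: 0 up (brake on), 0.008 fully down. It takes about 8 N to press it 2 mm down, then 0.5 N more for each mm, 11 N fully down; the brake lets go as the pad goes down, wholly from 0.002 on, and grips again when the pad is up.
- pad_top (a point): Centre of the yellow pad's top face, 31 mm above the rail's top when up (6 mm below the lips); moves with the pad and the slider; axes as the rail's. The pad measures 62 mm across the rail and 51 mm along it, flat, with fine black ribs. A fingertip pressed on it drags the slider along by friction, and then by the lip.
- red_stop: The red stop, to which the slider must go: a block fixed on the rail, 70 mm across, 30 mm along the rail, 24 mm high with a black screw head 6 mm higher. Origin: the centre of its underside, on the rail's top face; axes as the rail's. It may stand at either end of the rail (the grey stop then stands at the other). The slider touches it when the centres are 55 mm apart along the rail.
- grey_stop: The grey stop, of the same size and origin as the red one, fixed on the rail on the other side of the slider. Not used.
- offcut: Loose pine offcut, 45 x 70 x 30 mm high, on the bench on the robot's side of the rail. Origin: centre of its underside. Leave alone.
- tape_measure: Loose yellow tape measure with a black disc, 40 x 77 x 62 mm high, on the bench on the robot's side of the rail. Origin: underside. Leave alone.
- glue_bottle: Loose white glue bottle with a blue cap, 48 mm in diameter, 120 mm high, standing on the robot's side of the rail. Origin: centre of its underside. Leave alone.
- pencil: Loose flat green carpenter's pencil, 15 x 170 x 8 mm, lying beyond the rail. Origin: centre of its underside. Leave alone.

How it is judged:
By the outcome, as a careful person would: the job done as asked, in the order asked, and still so for the second after the job is handed in, with the robot touching nothing.
It also fails if it takes over 38 s, if anything falls off the work surface, if the arm or the gripper's body presses on something with over 40 N, if the wrist force passes 120 N, or if a joint passes its speed limit or range.

ROBOT

A 6-joint arm with a two-finger parallel gripper is mounted at the origin on the work surface. World frame = base frame: x ahead of the robot, y to its left, z up, the work surface at z = 0. Lengths are in m, angles in rad, forces in N, time in s.
With the tool pointing down it reaches from about 0.35 to 0.85 m from the base axis. Payload 8.1 kg.
Tool frame: the origin (TCP) lies midway between the tips of the shut fingers; the grasp point (between the pads) lies robot.grip_depth behind it (robot.grip_depth is the distance from the TCP to the grasp point, in m); z points along the fingers, y is the line along which they close (so a half turn about z gives the same grasp; the last joint's range is limited). The gripper opens to 93 mm and grips with 3 to 60 N. Pads are 15 mm wide; open, the fingers measure 128 mm over their backs; the gripper's body (75 mm by 188 mm) begins 65 mm behind the grasp point.
Start: joints at [-1.246, 0.13, 1.488, -0, 1.523, -0.085], TCP at [0.239, -0.55, 0.219] pointing down, gripper open.
Joint ranges: [-2.96, 2.96], [-0.89, 2.26], [0.02, 2.5], [-1.34, 4.48], [0, 2.73], [-2.66, 2.66]. Speed limits (rad/s): [2.39, 2.39, 2.79, 3.14, 3.14, 3.14].

INTERFACE

Orientations are given as a rotation vector (axis times angle).
In Python, from plant import robot gives the robot as it stands.
- The arm moves only by the tool carry_out, never from a script. Its argument "rows" is a list of rows, each a list of 6 numbers: the shift along the tool's x, y, z in m, then the turn, a rotation vector about the tool's x, y, z in degrees. A call has 1 to 12 rows; each row is the pose to reach, as a shift and turn from the pose commanded when the call began, along the tool's axes at that moment; what a row does not reach only later rows make up. A row lasts 1/8 s, in which the tool goes at most 62.5 mm and 10.7 degrees, less where a joint would pass 70% of its speed; a pose out of reach is approached as far as the arm can. A call with a gripper value outside its range is refused whole. "jaw" is the closure in counts, from 0 (fully open) to 255 (shut), set as the call begins (left out, the last holds). The fingers move at their own pace and stop on an object; "force" is the grip in N (left out, the last holds). Time passes only in rows, so rows that repeat a pose let the fingers close. It gives the time, the measured TCP pose, the force, the opening and the grip force at its end, in the units of the state.
- robot.read_state(): the state, without advancing time (a new reading comes with each control period).
- robot.read_camera(name): name is "side" or "top" or "wrist"; returns the picture (384x512x3 uint8, red, green, blue); there is no depth.
- robot.camera_model(name): a dict with "fx", "fy", "cx", "cy" (pixels), "dist" ([k1, k2, p1, p2, k3] as OpenCV has them; the pictures are not rectified), "R" (3x3) and "t" (3): a world point X has camera coordinates R X + t; the wrist camera has in their place "mount" (4x4, takes a point from camera to tool coordinates, whose origin is the TCP and whose axes are the flange's). Camera axes: x right, y down, z forward; pixel columns grow to the right and rows downward; lengths in m; the calibration is good to about 2 mm. A picture is of the moment at which its call begins: read the wrist's pose just before it. camera_model takes no time and is no camera call.
- robot.close_job(): hands the job in; it is judged then, once.
Trained networks look in the newest picture that a camera, given by its name, has taken for a name from the list of things; names that differ only in an ending like _2 or _b are one class to them, and where a whole thing is asked for, a point or a joint stands for the part that bears it (a point fixed in the world has none). Each returns a list of dicts, best first, with "conf" (0 to 1); they miss things now and then, are a little off and sometimes report something else, mostly with a low value. They report only what shows in the picture. A call takes as long as a camera call.
- robot.outline_of(camera, target): "pixels" (384x512 bool, what is visible of it) and "pixel" ([column, row] in pixels, amid what is visible of it).
The state is a dict: "t": time; "q": joint angles; "dq": joint speeds; "joint_torque": joint torques, N m; "tool_pos": TCP position; "orientation": TCP orientation; "force": force on the tool from outside, world axes, zero at the start; "wrist_torque": the same for the moment, N m; "opening": finger opening in m; "gripper_force": force on a finger pad.
Only numpy, scipy, OpenCV 4.12 (cv2) and the standard library are available. Lean on these libraries where they do the work, as an engineer would, in place of code of your own. Each camera call takes 0.05 s, during which the arm holds its last target. There are 200 camera calls.

## Working session

There is one attempt and no reset: what is moved stays moved. The work goes in short steps, Python scripts to look and compute and a tool call to move; the robot and the scene stay as the last step left them, time stands still between calls to the robot, and variables do not carry over. Pictures are saved under pics/ and viewed, at most 10 in all, crops included, and the job is handed in when it is done.

Besides the shell and the picture viewer there is one more tool, called by a JSON object that holds its "name" and its "arguments". carry_out: Moves the arm, as the interface text tells. Its arguments: {"type":"object","properties":{"rows":{"type":"array"},"jaw":{"type":"number"},"force":{"type":"number"}},"required":["rows"]}

```bash
mkdir -p pics; cat > h.py <<'E'
import numpy as np, cv2
from plant import robot
def ray(cam,px):
    m=robot.camera_model(cam); K=np.array([[m['fx'],0,m['cx']],[0,m['fy'],m['cy']],[0,0,1]])
    u=cv2.undistortPoints(np.array([[px]],float),K,np.array(m['dist']))[0,0]
    R=np.array(m['R']);t=np.array(m['t'])
    return -R.T@t, R.T@np.array([u[0],u[1],1])
def at(cam,px,z):
    o,d=ray(cam,px); return o+d*(z-o[2])/d[2]
def save(cam,n): 
    im=robot.read_camera(cam); cv2.imwrite('pics/'+n,im[:,:,::-1]); return im
E
python3 - <<'E'
from h import *
a=save('top','a.png');b=save('side','b.png')
cv2.imwrite('pics/ab.png',cv2.resize(np.hstack([a,b])[:,:,::-1],(800,300)))
for n,z in [('red_stop',.054),('grey_stop',.054),('pad_top',.061),('carriage_mid',.064),('rail',.03),('glue_bottle',.1),('offcut',.03),('tape_measure',.06),('pencil',.008)]:
    for o in robot.outline_of('top',n)[:2]:
        print(n,round(o['conf'],2),np.round(o['pixel']),at('top',o['pixel'],z).round(3), end=' ')
        c=max(cv2.findContours(o['pixels'].astype('uint8'),0,2)[0],key=cv2.contourArea)
        print([at('top',p,z)[:2].round(3).tolist() for p in cv2.boxPoints(cv2.minAreaRect(c))])
s=robot.read_state();print(s['t'],s['tool_pos'],s['orientation'],s['opening'])
print(cv2.Rodrigues(np.array(s['orientation'],float))[0].round(3), robot.grip_depth)
E
```

```text
red_stop 0.72 [159. 195.] [0.564 0.188 0.054] [[0.6, 0.211], [0.602, 0.177], [0.526, 0.169], [0.523, 0.202]]
grey_stop 0.71 [343. 189.] [ 0.597 -0.166  0.054] [[0.637, -0.145], [0.641, -0.179], [0.565, -0.186], [0.56, -0.153]]
grey_stop 0.39 [270. 192.] [ 0.583 -0.024  0.054] [[0.622, 0.018], [0.63, -0.065], [0.549, -0.071], [0.542, 0.011]]
pad_top 0.92 [268. 184.] [ 0.597 -0.019  0.061] [[0.617, 0.003], [0.621, -0.049], [0.56, -0.052], [0.557, -0.001]]
carriage_mid 0.94 [272. 187.] [ 0.592 -0.027  0.064] [[0.618, 0.02], [0.627, -0.062], [0.549, -0.069], [0.54, 0.011]]
rail 0.6 [260. 193.] [ 0.585 -0.004  0.03 ] [[0.618, 0.186], [0.643, -0.154], [0.56, -0.157], [0.535, 0.177]]
rail 0.52 [266. 183.] [ 0.606 -0.016  0.03 ] [[0.627, 0.004], [0.633, -0.048], [0.566, -0.055], [0.56, -0.003]]
glue_bottle 0.83 [348. 262.] [ 0.455 -0.17   0.1  ] [[0.466, -0.135], [0.486, -0.187], [0.445, -0.202], [0.425, -0.15]]
offcut 0.92 [183. 267.] [0.43  0.133 0.03 ] [[0.447, 0.185], [0.458, 0.11], [0.411, 0.102], [0.399, 0.176]]
tape_measure 0.73 [247. 258.] [0.454 0.012 0.06 ] [[0.453, 0.059], [0.493, -0.009], [0.454, -0.031], [0.415, 0.037]]
pencil 0.71 [266. 140.] [ 0.704 -0.012  0.008] [[0.714, 0.073], [0.73, 0.071], [0.703, -0.094], [0.688, -0.091]]
0.55 [ 0.23906415 -0.5503113   0.21859215] [-3.07581387e+00 -6.39152613e-01  3.11382244e-06] 0.09325266248729698
[[ 0.917  0.398 -0.   ]
 [ 0.398 -0.917  0.   ]
 [ 0.    -0.    -1.   ]] 0.0188
```

View pics/ab.png

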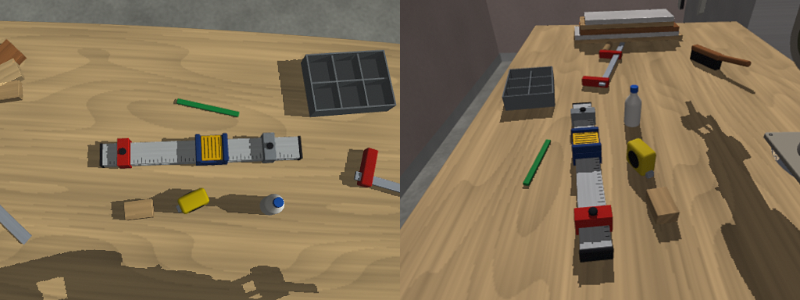

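The top view shows the blue slider at about (270,187), the red stop at (159,195) on the left and the grey stop at (343,189) on the right. The three fit one line with a rail yaw of about 6°, and the slider has about 0.16 m to travel. I'll go above the pad with the jaws shut and tool x along the rail.

{"name": "carry_out", "arguments": {"rows": [[0.529, -0.342, 0, 0, 0, -72.7], [0.529, -0.342, 0, 0, 0, -72.7], [0.529, -0.342, 0, 0, 0, -72.7], [0.529, -0.342, 0, 0, 0, -72.7], [0.529, -0.342, 0, 0, 0, -72.7], [0.529, -0.342, 0, 0, 0, -72.7], [0.529, -0.342, 0, 0, 0, -72.7], [0.529, -0.342, 0, 0, 0, -72.7], [0.529, -0.342, 0, 0, 0, -72.7], [0.529, -0.342, 0, 0, 0, -72.7], [0.529, -0.342, 0, 0, 0, -72.7], [0.529, -0.342, 0, 0, 0, -72.7]], "jaw": 255, "force": 30}}

```text
t: 2.05
tool_pos: [0.5879, -0.0257, 0.2184]
orientation: [-2.097, -2.339, 0.001]
force: [-0.3, 0.2, -0.2]
opening: 0.0008
gripper_force: 0.0
```

{"name": "carry_out", "arguments": {"rows": [[0, 0, 0, 0, 0, 0], [0, 0, 0, 0, 0, 0], [0, 0, 0, 0, 0, 0]]}}

```text
t: 2.42
tool_pos: [0.5878, -0.0268, 0.2189]
orientation: [2.1, 2.336, 0.0]
force: [0.4, -0.7, -0.2]
opening: 0.0006
gripper_force: 0.0
```

```bash
cat >> h.py <<'E'
def wat(px,z,s):
    m=robot.camera_model('wrist'); K=np.array([[m['fx'],0,m['cx']],[0,m['fy'],m['cy']],[0,0,1]])
    u=cv2.undistortPoints(np.array([[px]],float),K,np.array(m['dist']))[0,0]
    R=cv2.Rodrigues(np.array(s['orientation'],float))[0]; M=np.array(m['mount'])
    o=np.array(s['tool_pos'])+R@M[:3,3]; d=R@M[:3,:3]@np.array([u[0],u[1],1])
    return o+d*(z-o[2])/d[2]
E
python3 - <<'E'
from h import *
s=robot.read_state();print(s['t'],s['tool_pos'],s['opening'],s['force'],s['q'])
R=cv2.Rodrigues(np.array(s['orientation'],float))[0];print(R.round(3))
save('wrist','c.png')
for n,z in [('pad_top',.061),('carriage_mid',.067),('red_stop',.054),('grey_stop',.054)]:
    for o in robot.outline_of('wrist',n)[:2]:
        c=max(cv2.findContours(o['pixels'].astype('uint8'),0,2)[0],key=cv2.contourArea)
        b=np.array([wat(p,z,s) for p in cv2.boxPoints(cv2.minAreaRect(c))])
        print(n,round(o['conf'],2),np.round(o['pixel']),b.round(3)[:,:2].tolist(),'ctr',b.mean(0).round(4),'tool shift',(R.T@(b.mean(0)-s['tool_pos'])).round(4))
E
```

```text
2.425 [ 0.58778176 -0.02680957  0.21886625] 0.0005596574044698304 [ 0.41363367 -0.66925918 -0.16103708] [-1.32666467e-01  9.87515695e-02  1.52185742e+00 -6.25902764e-05
  1.52064802e+00 -2.39057013e-01]
[[-0.106  0.994  0.   ]
 [ 0.994  0.106 -0.   ]
 [-0.     0.    -1.   ]]
pad_top 0.74 [256. 174.] [[0.556, -0.0], [0.616, 0.006], [0.623, -0.044], [0.561, -0.051]] ctr [ 0.5889 -0.0222  0.061 ] tool shift [0.0044 0.0016 0.1579]
pad_top 0.43 [259. 174.] [[0.55, 0.016], [0.62, 0.023], [0.631, -0.059], [0.557, -0.067]] ctr [ 0.5895 -0.0218  0.061 ] tool shift [0.0049 0.0022 0.1579]
carriage_mid 0.61 [257. 172.] [[0.551, 0.016], [0.619, 0.024], [0.63, -0.057], [0.557, -0.065]] ctr [ 0.5893 -0.0205  0.067 ] tool shift [0.0061 0.0021 0.1519]
```

View pics/c.png

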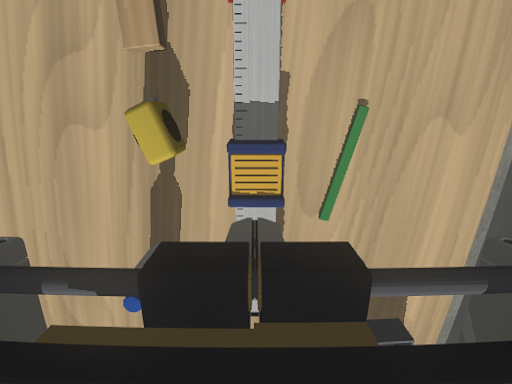

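The wrist view shows the pad centred near (256,174) and square to the tool, with the red stop just in sight at the top. The pad centre is about 5 mm ahead along tool x and 2 mm in y. I'll descend to just above it.

{"name": "carry_out", "arguments": {"rows": [[0.005, 0.002, 0.05, 0, 0, 0], [0.005, 0.002, 0.1, 0, 0, 0], [0.005, 0.002, 0.13, 0, 0, 0], [0.005, 0.002, 0.145, 0, 0, 0], [0.005, 0.002, 0.145, 0, 0, 0], [0.005, 0.002, 0.145, 0, 0, 0], [0.005, 0.002, 0.145, 0, 0, 0]]}}

```text
t: 3.55
tool_pos: [0.5908, -0.0208, 0.0755]
orientation: [2.097, 2.336, 0.003]
force: [-0.2, 1.0, 0.3]
opening: 0.0007
gripper_force: 0.0
```

```bash
python3 - <<'E'
from h import *
s=robot.read_state();print(s['t'],s['tool_pos'],s['force'])
a=save('wrist','d.png');b=save('side','e.png')
cv2.imwrite('pics/de.png',np.hstack([cv2.resize(a[100:320,150:370],(400,400)),cv2.resize(b[130:290,180:340],(400,400))])[:,:,::-1])
E
```

```text
3.55 [ 0.5907666  -0.02084012  0.07551052] [-0.22874161  0.98384118  0.25622737]
```

View pics/de.png

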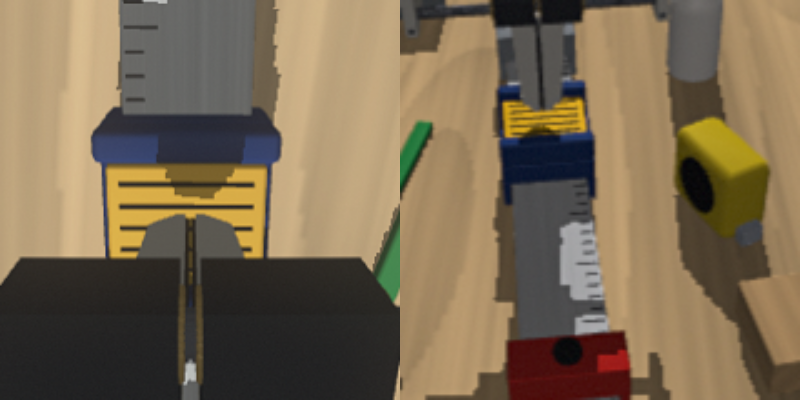

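Both views show the fingertips over the pad, inside the well and clear of both lips. Now I'll press.

{"name": "carry_out", "arguments": {"rows": [[0, 0, 0.006, 0, 0, 0], [0, 0, 0.01, 0, 0, 0], [0, 0, 0.013, 0, 0, 0], [0, 0, 0.016, 0, 0, 0], [0, 0, 0.018, 0, 0, 0], [0, 0, 0.018, 0, 0, 0], [0, 0, 0.018, 0, 0, 0], [0, 0, 0.018, 0, 0, 0]]}}

```text
t: 4.65
tool_pos: [0.5892, -0.0206, 0.0563]
orientation: [-2.098, -2.338, 0.001]
force: [-5.9, 0.8, 8.6]
opening: 0.0005
gripper_force: 4.4
```

{"name": "carry_out", "arguments": {"rows": [[0, 0, 0.002, 0, 0, 0], [0, 0, 0.002, 0, 0, 0], [0.002, 0, 0.002, 0, 0, 0], [0.006, 0, 0.002, 0, 0, 0], [0.012, 0, 0.002, 0, 0, 0], [0.02, 0, 0.002, 0, 0, 0], [0.028, 0, 0.002, 0, 0, 0], [0.034, 0, 0.002, 0, 0, 0], [0.038, 0, 0.002, 0, 0, 0], [0.04, 0, 0.002, 0, 0, 0], [0.04, 0, 0.002, 0, 0, 0]]}}

```text
t: 6.02
tool_pos: [0.5851, 0.0189, 0.0546]
orientation: [2.098, 2.338, -0.001]
force: [-5.3, -0.7, 11.1]
opening: 0.0005
gripper_force: 4.9
```

```bash
cat > m.py <<'E'
from h import *
s=robot.read_state();print(s['t'],s['tool_pos'],s['force'])
robot.read_camera('side');robot.read_camera('top');robot.read_camera('wrist')
for c,n,z in [('top','carriage_mid',.067),('top','pad_top',.057),('top','red_stop',.054),('wrist','carriage_mid',.067),('wrist','red_stop',.054)]:
    for o in robot.outline_of(c,n)[:1]:
        k=max(cv2.findContours(o['pixels'].astype('uint8'),0,2)[0],key=cv2.contourArea)
        b=np.array([at(c,p,z) if c=='top' else wat(p,z,s) for p in cv2.boxPoints(cv2.minAreaRect(k))])
        print(c,n,round(o['conf'],2),b[:,:2].round(3).tolist(),b.mean(0).round(3))
E
python3 m.py
```

```text
6.025 [0.5850933  0.01894816 0.05455197] [-5.27598013 -0.65533033 11.05446896]
top carriage_mid 0.63 [[0.615, -0.079], [0.62, -0.148], [0.559, -0.15], [0.555, -0.082]] [ 0.587 -0.115  0.067]
top red_stop 0.83 [[0.531, 0.215], [0.604, 0.211], [0.601, 0.187], [0.529, 0.191]] [0.566 0.201 0.054]
wrist carriage_mid 0.82 [[0.548, 0.013], [0.546, 0.061], [0.614, 0.069], [0.622, 0.021]] [0.582 0.041 0.067]
```

The front edge of the slider has moved with the finger, about 40 mm, and the pad is fully down at 11 N. I'll carry on.

{"name": "carry_out", "arguments": {"rows": [[0.003, 0, 0, 0, 0, 0], [0.01, 0, 0, 0, 0, 0], [0.02, 0, 0, 0, 0, 0], [0.031, 0, 0, 0, 0, 0], [0.042, 0, 0, 0, 0, 0], [0.053, 0, 0, 0, 0, 0], [0.064, 0, 0, 0, 0, 0], [0.075, 0, 0, 0, 0, 0], [0.086, 0, 0, 0, 0, 0], [0.096, 0, 0, 0, 0, 0], [0.102, 0, 0, 0, 0, 0], [0.105, 0, 0, 0, 0, 0]]}}

```text
t: 7.92
tool_pos: [0.5742, 0.1236, 0.0547]
orientation: [2.097, 2.338, 0.0]
force: [-3.7, -2.5, 9.2]
opening: 0.0008
gripper_force: 4.8
```

{"name": "carry_out", "arguments": {"rows": [[0.002, 0, 0, 0, 0, 0], [0.004, 0, 0, 0, 0, 0], [0.006, 0, 0, 0, 0, 0], [0.008, 0, 0, 0, 0, 0], [0.008, 0, 0, 0, 0, 0], [0.008, 0, 0, 0, 0, 0]]}}

```text
t: 8.68
tool_pos: [0.5734, 0.1314, 0.0548]
orientation: [2.098, 2.338, 0.001]
force: [-4.4, -1.1, 9.4]
opening: 0.0002
gripper_force: 4.8
```

```bash
python3 - <<'E'
from h import *
s=robot.read_state();print(s['t'],s['tool_pos'],s['force'])
a=save('wrist','f.png');b=save('side','g.png')
cv2.imwrite('pics/fg.png',np.hstack([cv2.resize(a[100:320,150:370],(400,400)),cv2.resize(b[190:350,180:340],(400,400))])[:,:,::-1])
E
```

```text
8.675 [0.57336155 0.13144548 0.0547804 ] [-4.40450523 -1.1381651   9.44873167]
```

View pics/fg.png

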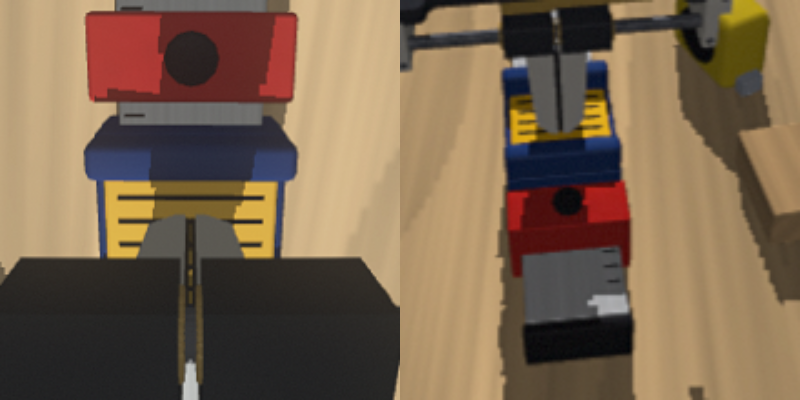

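The wrist view shows a gap of roughly 8 to 10 mm between the slider and the red stop. I'll keep pushing gently and watch the force.

{"name": "carry_out", "arguments": {"rows": [[0.002, 0, 0, 0, 0, 0], [0.004, 0, 0, 0, 0, 0], [0.006, 0, 0, 0, 0, 0], [0.008, 0, 0, 0, 0, 0], [0.009, 0, 0, 0, 0, 0], [0.01, 0, 0, 0, 0, 0], [0.01, 0, 0, 0, 0, 0]]}}

```text
t: 9.65
tool_pos: [0.5723, 0.1413, 0.0548]
orientation: [2.098, 2.338, 0.001]
force: [-2.6, -1.1, 9.6]
opening: 0.0005
gripper_force: 4.8
```

{"name": "carry_out", "arguments": {"rows": [[0.001, 0, 0, 0, 0, 0], [0.002, 0, 0, 0, 0, 0], [0.003, 0, 0, 0, 0, 0], [0.004, 0, 0, 0, 0, 0], [0.004, 0, 0, 0, 0, 0], [0.004, 0, 0, 0, 0, 0]]}}

```text
t: 10.4
tool_pos: [0.5725, 0.144, 0.055]
orientation: [2.097, 2.336, -0.001]
force: [-2.9, -6.9, 9.9]
opening: 0.0007
gripper_force: 4.8
```

```bash
python3 - <<'E'
from h import *
s=robot.read_state();print(s['t'],s['tool_pos'],s['force'])
a=save('wrist','f2.png');b=save('side','g2.png')
cv2.imwrite('pics/fg2.png',np.hstack([cv2.resize(a[100:320,150:370],(400,400)),cv2.resize(b[190:350,180:340],(400,400))])[:,:,::-1])
E
```

```text
10.4 [0.57247237 0.14395091 0.0549854 ] [-2.91126387 -6.93046193  9.86957963]
```

View pics/fg2.png

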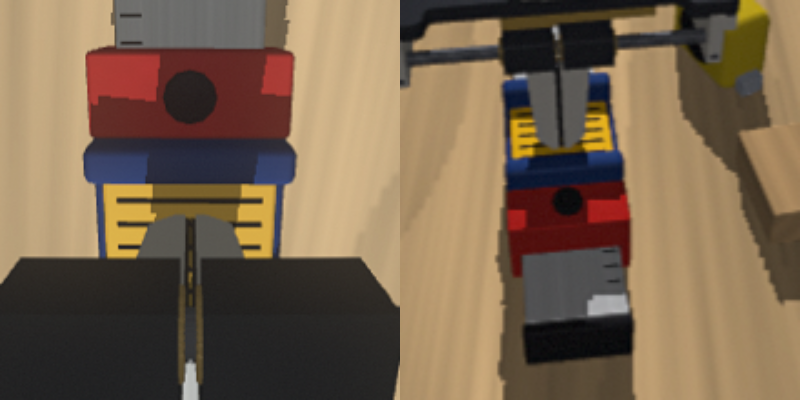

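The gap has closed, and the push along the rail rose to 7 N, so the slider is against the red stop. I'll lift straight up and move clear.

{"name": "carry_out", "arguments": {"rows": [[0, 0, -0.003, 0, 0, 0], [0, 0, -0.007, 0, 0, 0], [0, 0, -0.012, 0, 0, 0], [0, 0, -0.025, 0, 0, 0], [0, 0, -0.05, 0, 0, 0], [0, 0, -0.09, 0, 0, 0], [0, 0, -0.13, 0, 0, 0], [0, 0, -0.16, 0, 0, 0], [-0.05, 0, -0.16, 0, 0, 0], [-0.1, 0, -0.16, 0, 0, 0], [-0.1, 0, -0.16, 0, 0, 0], [-0.1, 0, -0.16, 0, 0, 0]]}}

```text
t: 12.0
tool_pos: [0.5822, 0.0463, 0.2139]
orientation: [-2.099, -2.337, -0.001]
force: [-0.7, 0.2, 0.4]
opening: 0.0007
gripper_force: 0.0
```

```bash
python3 m.py; python3 - <<'E'
from h import *
a=save('wrist','h.png');b=save('side','i.png')
cv2.imwrite('pics/hi.png',np.hstack([cv2.resize(a[0:220,150:370],(400,400)),cv2.resize(b[150:310,180:340],(400,400))])[:,:,::-1])
E
```

```text
12.0 [0.58220065 0.04628247 0.21394579] [-0.65595376  0.24225213  0.36192117]
top carriage_mid 0.8 [[0.604, 0.181], [0.609, 0.102], [0.528, 0.095], [0.523, 0.173]] [0.566 0.138 0.067]
top pad_top 0.96 [[0.604, 0.167], [0.607, 0.117], [0.544, 0.111], [0.541, 0.161]] [0.574 0.139 0.057]
top red_stop 0.78 [[0.601, 0.216], [0.605, 0.186], [0.527, 0.171], [0.523, 0.201]] [0.564 0.194 0.054]
wrist carriage_mid 0.68 [[0.419, 0.17], [0.464, 0.181], [0.477, 0.118], [0.43, 0.106]] [0.447 0.144 0.067]
wrist red_stop 0.93 [[0.529, 0.206], [0.598, 0.213], [0.602, 0.184], [0.531, 0.176]] [0.565 0.195 0.054]
```

View pics/hi.png

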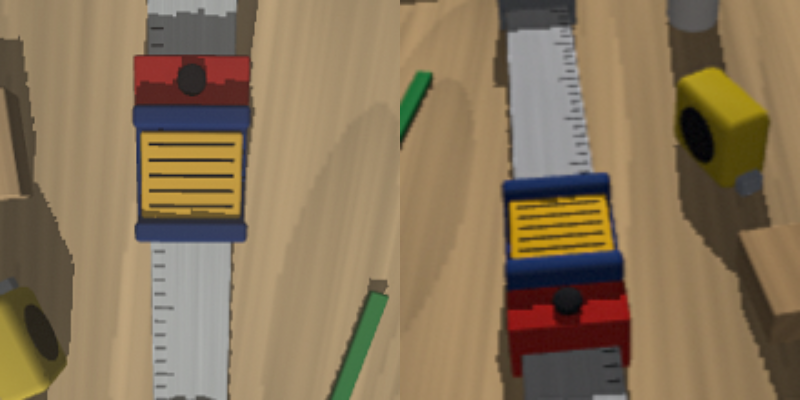

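The slider is flush against the red stop: the centres measure about 55 mm apart, the pad is up, and the loose items look undisturbed. I'm handing the job in.

```bash
python3 -c "
from plant import robot
print(robot.close_job())"
```

```text
the job is handed in; nothing more can be done
None
```

The slider rests against the red stop with its pad released, the arm is clear, the loose items look undisturbed in the final pictures, and the job was handed in at about 12 s; the hand-in returned no verdict.

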